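# Load a film slide into the press: lever up, slide home, lever down

## Robot

A 6-joint arm with a two-finger parallel gripper is mounted at the origin on a cart in front of the work surface, level with it; the furniture and walls round the work are solid. World frame = base frame: x ahead of the robot, y to its left, z up, the work surface at z = 0. Lengths are in m, angles in degrees, forces in N, time in s.
With the tool pointing down it reaches from about 0.325 to 1 m from the base axis. Payload 5.1 kg.
Tool frame: the origin (TCP) lies on the mounting face of the last link; the fingertips stand 173 mm ahead of it and the grasp point (between the pads) lies 155 mm ahead of it; z points along the fingers, y is the line along which they close (so a half turn about z gives the same grasp; the last joint's range is limited). The gripper opens to 85 mm and grips with 20 to 120 N. Pads are 22 mm wide; open, the fingers measure 114 mm over their backs; the gripper's body (76 mm by 85 mm) begins 54 mm behind the grasp point. The pads swing forward as they close: fully open they stand 13 mm farther back than shut.
Start: joints at [-81.452, 7.093, 94.555, -0, 78.352, -4.733], TCP at [0.149, -0.633, 0.405] pointing down, gripper open.
Joint ranges: [-149.61, 149.61], [-58.7, 133.49], [1.44, 155.28], [-77.14, 257.14], [18.33, 153.61], [-166.67, 166.67]. Speed limits (degrees/s): [147.25, 147.25, 180, 180, 180, 180].

## Interface

Orientations are given as a 3x3 rotation matrix whose columns are the frame's x, y, z axes.
In Python, from workcell import bot gives the robot as it stands. The module is installed in compiled form; this text tells all that it offers.
- The arm moves only by the tool apply_moves, never from a script. Its argument "moves" is one flat list of numbers, 6 for each row, row after row: the shift along the tool's x, y, z in m, then the turn, a rotation vector about the tool's x, y, z in rad. A call has 1 to 12 rows; each row is the pose to reach, as a shift and turn from the pose commanded when the call began, along the tool's axes at that moment; what a row does not reach only later rows make up. A row lasts 1/8 s, in which the tool goes at most 62.5 mm and 10.7 degrees, less where a joint would pass 70% of its speed; a pose out of reach is approached as far as the arm can. A call with a gripper value outside its range is refused whole. "claw" is the opening, from -1 (shut) to 1 (fully open), set as the call begins (left out, the last holds). The fingers move at their own pace and stop on an object; "grip_force" is the grip in N (left out, the last holds). Time passes only in rows, so rows that repeat a pose let the fingers close. It gives the time, the measured TCP pose, the force, the opening and the grip force at its end, in the units of the state.
- bot.observe(): the state, without advancing time (a new reading comes with each control period).
- bot.read_camera(name): name is "side" or "top" or "wrist"; returns the picture (400x640x3 uint8, red, green, blue); there is no depth.
- bot.camera_params(name): a dict with "camera_matrix" (3x3 intrinsics, pixels), "k1" (the pictures are not rectified: a ray, as slopes to the right and down, at radius r is drawn at 1 + k1 r^2 times it, then the intrinsics apply), "R" (3x3) and "t" (3): a world point X has camera coordinates R X + t. Camera axes: x right, y down, z forward; pixel columns grow to the right and rows downward; lengths in m; the calibration is good to about 2 mm. A picture is of the moment at which its call begins: read the wrist's pose just before it. camera_params takes no time and is no camera call; for the wrist camera it gives the pose at the moment of the call.
- bot.finish_job(): hands the job in; it is judged then, once.
The state is a dict: "clock": time; "joint_positions": joint angles; "joint_velocities": joint speeds; "joint_torque": joint torques, N m; "ee_pos": TCP position; "ee_rot": TCP orientation; "contact_force": force on the tool from outside, world axes, zero at the start; "moment": the same for the moment, N m; "finger_gap": finger opening in m; "gripper_force": force on a finger pad.
Only numpy, scipy, OpenCV 4.12 (cv2) and the standard library are available. Lean on these libraries where they do the work, as an engineer would, in place of code of your own. Each camera call takes 0.05 s, during which the arm holds its last target. There are 200 camera calls.

## Task

Swing the red lever of the white press all the way up so that its foot lifts, push the loose aluminium sample slide with the yellow-green dish, dish end first, between the rails until it is fully home against the stop, and then swing the lever all the way back down so that the foot presses on the dish. Handle the slide by its metal plate or blue tab and keep the fingers off the dish; do not disturb the two jars or the canister.

Things in the scene. Friction and masses are not known exactly. Their poses are not given: they have to be found in the camera images.
- press: White press fixed to the table. Origin on the table under the foot; x from the open mouth to the column at the back, z up. Two rails, 14 mm high, 76 mm apart inside, 100 mm outside, from x -53 to +37 mm, with outward-splayed tips to x -77 mm; stop bar face at x +34 mm; bare table between. Head x -30..82, y +-20, z 86..134 mm; column x 54..82 mm.
- press_home (a point): Point on the table, at x = -34 mm in the press frame, where the slide's origin lies when the slide is fully home; axes as the press.
- press_mouth (a point): Point on the table in the middle of the mouth, x = -76 mm in the press frame.
- lift_lever (a joint): Red lift lever, rad: 0 = fully down (foot down, lever leaning 35 degrees from upright to the mouth, press -x); 1.15 = fully up (foot lifted 26 mm, lever leaning 31 degrees to the back, +x). Turns about the press's y axis; stiff, stays where left; about 5 N at its bar moves it.
- lever_grip (a point): Middle of the red cross bar at the lever's end (bar 16 mm thick, about 58 mm long along the press's y axis, pointing away from the head); 90 mm from the pivot. It moves with the lever.
- lever_pivot (a point): The lever's pivot, at x 10, y 32, z 110 mm in the press frame (the bar's middle is at y = 52 mm).
- foot: Black round foot (36 mm across) under the head, on a spring; its lower face is 18 mm above this origin. With the lever down that face is 18 mm above the table when nothing is under it; with the lever up it is 44 mm above the table.
- slide: Loose aluminium sample slide, 140 x 72 x 8 mm, 0.25 kg with its dish. Origin in the middle of its underside; x points to the dish end, z up. It carries an upright blue tab (34 mm along x, 12 mm along y, from the plate up to z = 38 mm) at x = -42 mm.
- film_dish: Yellow-green round dish fixed on the slide, 63 mm across, 12 mm high (top 20 mm above the table); origin in the middle of its underside, at x = +36 mm, z = 8 mm of the slide.
- slide_tab (a point): Middle of the top of the blue tab.
- jar_green: Bystander: jar with black lid, green contents, 49 mm across, 58 mm high; origin under its middle.
- jar_grey: Bystander: jar with black lid, grey contents, 49 mm across, 58 mm high; origin under its middle.
- canister: Bystander: white and black objective canister, 42 mm across, 62 mm high; origin under its middle.

How it is judged:
By the outcome, as a careful person would: the job done as asked, in the order asked, and still so for the second after the job is handed in, with the robot touching nothing.
It also fails if it takes over 72 s, if anything falls off the work surface, if the arm or the gripper's body presses on something with over 40 N, if the wrist force passes 120 N, or if a joint passes its speed limit or range.

## Working session

There is one attempt and no reset: what is moved stays moved. The work goes in short steps, Python scripts to look and compute and a tool call to move; the robot and the scene stay as the last step left them, time stands still between calls to the robot, and variables do not carry over. Pictures are saved under pics/ and viewed, at most 10 in all, crops included, and the job is handed in when it is done.

Besides the shell and the picture viewer there is one more tool, called after "Request:" as name(argument=value, ...), one argument or row to a line, values as JSON. apply_moves: Moves the arm, as the interface text tells. Its arguments: {"type":"object","properties":{"moves":{"type":"array"},"claw":{"type":"number"},"grip_force":{"type":"number"}},"required":["moves"]}

```bash
mkdir -p pics; ls
python3 - <<'E'
from workcell import bot
import cv2,numpy as np
for n in("top","side"):
    im=bot.read_camera(n); cv2.imwrite(f"pics/{n}0.png",im[:,:,::-1])
    p=bot.camera_params(n); print(n,p)
s=bot.observe();print(s["clock"],s["ee_pos"],s["ee_rot"],s["finger_gap"],s["contact_force"])
E
```

```text
pics
top {'camera_matrix': array([[446.60241206,   0.        , 322.46866494],
       [  0.        , 446.60241206, 204.3883382 ],
       [  0.        ,   0.        ,   1.        ]]), 'k1': -0.0010199210168077553, 'R': array([[ 0.00408022, -0.99991022,  0.01276351],
       [-0.99190683, -0.00566665, -0.12684138],
       [ 0.12690232, -0.01214267, -0.99184089]]), 't': array([-0.11608602,  0.5025978 ,  1.3303176 ])}
side {'camera_matrix': array([[389.44003104,   0.        , 319.34705819],
       [  0.        , 389.44003104, 194.09058957],
       [  0.        ,   0.        ,   1.        ]]), 'k1': -0.04613742279796385, 'R': array([[-0.86328791, -0.50414286,  0.0239573 ],
       [-0.29572497,  0.46678902, -0.83345951],
       [ 0.40899966, -0.72660029, -0.55206095]]), 't': array([0.3444153 , 0.2924145 , 1.01167364])}
0.1 [ 0.14925465 -0.63239867  0.40352212] [[ 9.73257614e-01  2.29716201e-01 -2.88625057e-04]
 [ 2.29716327e-01 -9.73255741e-01  1.91630866e-03]
 [ 1.59301151e-04 -1.93136388e-03 -9.99998122e-01]] 0.08566446831878312 [ 0.49642805 -0.2224277   0.11910469]
```

View pics/top0.png

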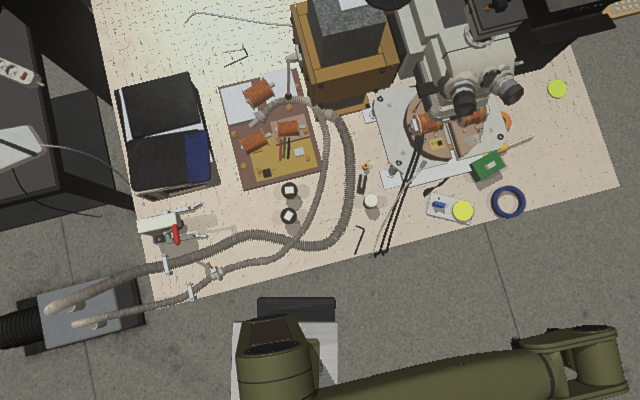

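View pics/side0.png

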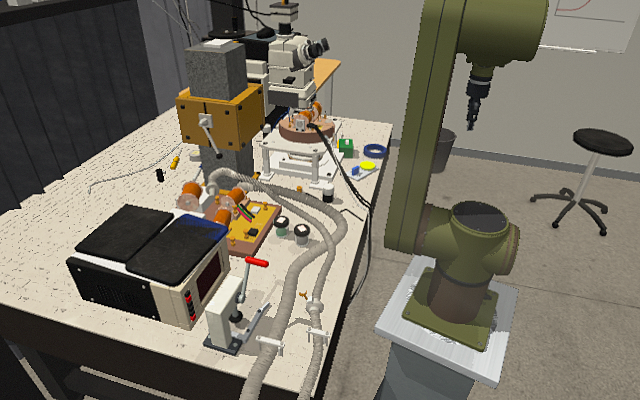

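Run:
```python
import cv2,numpy as np
a=cv2.imread("pics/top0.png"); b=cv2.imread("pics/side0.png")
c=cv2.resize(a[185:285,130:250],None,fx=5,fy=5,interpolation=cv2.INTER_CUBIC)[:, :600]
d=cv2.resize(a[180:230,415:485],None,fx=5,fy=5,interpolation=cv2.INTER_CUBIC)
out=np.zeros((600,800,3),np.uint8); 
out[:400,:480]=cv2.resize(a[190:270,130:226],None,fx=5,fy=5,interpolation=cv2.INTER_CUBIC)
out[:250,480:800]=cv2.resize(a[180:230,420:484],None,fx=5,fy=5,interpolation=cv2.INTER_CUBIC)
out[250:600,480:800]=cv2.resize(b[250:355,195:291],(320,350),interpolation=cv2.INTER_CUBIC)
cv2.imwrite("pics/z0.png",out)
```

```text
(no output)
```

View pics/z0.png

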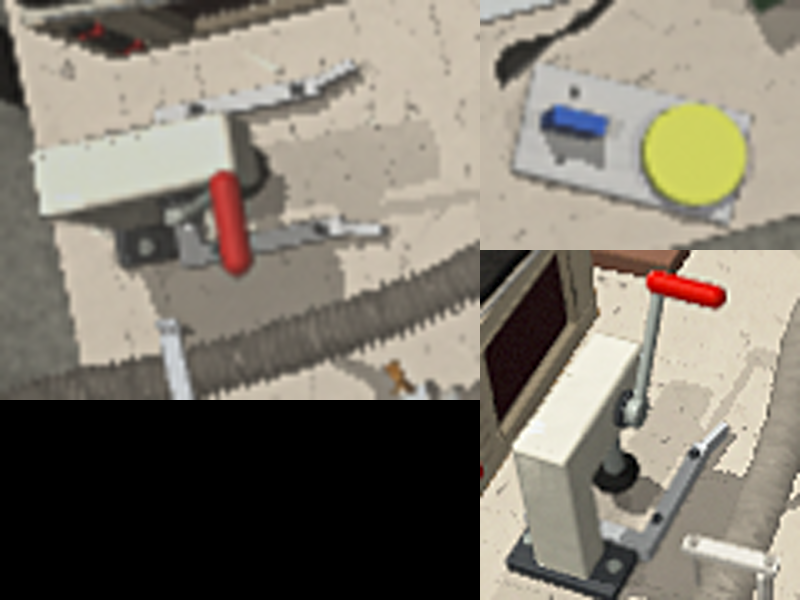

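```bash
cat > h.py <<'E'
import numpy as np,cv2
from workcell import bot
from scipy.optimize import least_squares
def ray(n,uv,p=None):
    p=p or bot.camera_params(n); uv=np.array(uv,float).reshape(-1,1,2)
    K=p["camera_matrix"]; D=np.array([p["k1"],0,0,0,0.])
    s=cv2.undistortPoints(uv,K,D)[:,0]
    d=np.c_[s,np.ones(len(s))]@p["R"]
    return -p["R"].T@p["t"],d
def onz(n,uv,z,p=None):
    c,d=ray(n,uv,p); return c+d*((z-c[2])/d[:,2])[:,None]
def proj(n,X,p=None):
    p=p or bot.camera_params(n)
    return cv2.projectPoints(np.array(X,float).reshape(-1,1,3),cv2.Rodrigues(p["R"])[0],p["t"],p["camera_matrix"],np.array([p["k1"],0,0,0,0.]))[0][:,0]
def tri(a,b):
    (c1,d1),(c2,d2)=a,b
    A=np.c_[d1[0],-d2[0]]; s=np.linalg.lstsq(A,c2-c1,rcond=None)[0]
    p,q=c1+s[0]*d1[0],c2+s[1]*d2[0]; return (p+q)/2,np.linalg.norm(p-q)
def blob(im,lo,hi,box):
    h=cv2.cvtColor(im,cv2.COLOR_RGB2HSV); m=cv2.inRange(h,lo,hi); k=np.zeros_like(m); x0,y0,x1,y1=box; k[y0:y1,x0:x1]=m[y0:y1,x0:x1]
    n,l,st,ce=cv2.connectedComponentsWithStats(k); i=1+np.argmax(st[1:,4])
    return ce[i],cv2.minAreaRect(np.argwhere(l==i)[:,::-1].astype(np.float32)),st[i,4]
E
python3 - <<'E'
from h import *
np.set_printoptions(precision=4,suppress=True)
T=cv2.imread("pics/top0.png")[:,:,::-1].copy();S=cv2.imread("pics/side0.png")[:,:,::-1].copy()
f=lambda c:np.array([[130+x/5,190+y/5] for x,y in c])
print("head",onz("top",f([(32,155),(42,215),(228,112)]),.134))
print("bolts",onz("top",f([(197,107),(297,88),(320,228)]),.014))
print("tips",onz("top",f([(355,66),(383,230)]),.014))
g=lambda c:np.array([[420+(x-480)/5,180+y/5] for x,y in c])
print("slide",onz("top",g([(535,62),(752,115),(728,222),(515,172)]),.008))
d=blob(T,(22,100,100),(40,255,255),(430,190,480,230));print("dish",d,onz("top",[d[0]],.02))
d2=blob(S,(22,100,100),(40,255,255),(350,150,385,180));print("dishS",d2,onz("side",[d2[0]],.02))
t=blob(T,(105,100,60),(125,255,255),(425,190,455,220));print("tab",t,onz("top",[t[0]],.036))
rt=blob(T,(0,150,100),(8,255,255),(165,215,190,250));rs=blob(S,(0,150,100),(8,255,255),(240,250,275,275))
print(rt,rs,tri(ray("top",[rt[0]]),ray("side",[rs[0]])))
jars=[(289,190),(289,215),(371,201)]
print("jars",onz("top",jars,.06))
E
```

```text
head [[0.4404 0.4077 0.134 ]
 [0.4069 0.4002 0.134 ]
 [0.4652 0.2996 0.134 ]]
bolts [[0.4811 0.3568 0.014 ]
 [0.4932 0.296  0.014 ]
 [0.4072 0.2784 0.014 ]]
tips [[0.5071 0.2609 0.014 ]
 [0.4061 0.24   0.014 ]]
slide [[ 0.5461 -0.4534  0.008 ]
 [ 0.5134 -0.5885  0.008 ]
 [ 0.4463 -0.5709  0.008 ]
 [ 0.4768 -0.439   0.008 ]]
dish (array([462.3773, 210.454 ]), ((462.0, 210.5), (19.0, 20.0), 90.0), np.int32(326)) [[ 0.4884 -0.546   0.02  ]]
dishS (array([367.0522, 165.0783]), ((367.0, 165.5), (9.0, 14.0), 90.0), np.int32(115)) [[ 0.4869 -0.5362  0.02  ]]
tab (array([438.8444, 203.6444]), ((438.7353210449219, 203.558837890625), (11.399173736572266, 3.6380343437194824), 14.03624439239502), np.int32(45)) [[ 0.5071 -0.4692  0.036 ]]
(array([175.54, 234.09]), ((175.6011505126953, 234.40748596191406), (19.387290954589844, 5.1699442863464355), 81.25383758544922), np.int32(100)) (array([255.9539, 261.2434]), ((256.1653747558594, 261.2268981933594), (23.768268585205078, 6.841052055358887), 15.255120277404785), np.int32(152)) (array([0.4025, 0.2816, 0.1851]), np.float64(0.002659548760087491))
jars [[ 0.5426 -0.0127  0.06  ]
 [ 0.4672 -0.0137  0.06  ]
 [ 0.5107 -0.2587  0.06  ]]
```

```bash
cat >> h.py <<'E'
np.set_printoptions(precision=4,suppress=True)
from scipy.spatial.transform import Rotation as Ro
def down(yaw): 
    a=np.radians(yaw); c,s=np.cos(a),np.sin(a); return np.array([[c,s,0],[s,-c,0],[0,0,-1.]])
def rel(P,yaw,s=None,R0=None,p0=None):
    s=s or bot.observe(); R0=s["ee_rot"] if R0 is None else R0; p0=s["ee_pos"] if p0 is None else p0
    return np.r_[R0.T@(np.array(P)-p0), Ro.from_matrix(R0.T@down(yaw)).as_rotvec()]
E
python3 - <<'E'
from h import *
s=bot.observe();p=bot.camera_params("wrist")
c=-p["R"].T@p["t"]; print("cam in tool",s["ee_rot"].T@(c-s["ee_pos"]),"look",s["ee_rot"].T@p["R"].T, p["camera_matrix"][0,0])
for P in [(.30,-.53,.45),(.45,-.43,.45),(.48,-.05,.45),(.40,.22,.45)]: print(rel(P,13.28))
E
```

```text
cam in tool [ 0.0679 -0.0003  0.032 ] look [[ 0.0002 -0.9627 -0.2707]
 [ 1.      0.0002  0.    ]
 [ 0.     -0.2707  0.9627]] 307.8698401116244
[ 0.1702 -0.0651 -0.0463 -0.0019 -0.0002  0.    ]
[ 0.3392 -0.128  -0.0462 -0.0019 -0.0002  0.    ]
[ 0.4557 -0.4909 -0.0455 -0.0019 -0.0002  0.    ]
[ 0.4399 -0.7721 -0.0449 -0.0019 -0.0002  0.    ]
```

Request:
apply_moves(
  moves=[0.057, -0.022, -0.016, 0, 0, 0, 0.113, -0.043, -0.031, 0, 0, 0, 0.17, -0.065, -0.046, 0, 0, 0, 0.227, -0.086, -0.046, 0, 0, 0, 0.283, -0.107, -0.046, 0, 0, 0, 0.34, -0.13, -0.046, 0, 0, 0, 0.34, -0.13, -0.046, 0, 0, 0, 0.34, -0.13, -0.046, 0, 0, 0],
  claw=0.2,
)

```text
clock: 1.1
ee_pos: [0.4502, -0.4279, 0.4501]
ee_rot: [[0.973, 0.23, -0.001], [0.23, -0.973, 0.0], [-0.001, -0.001, -1.0]]
contact_force: [-0.5, 0.3, 0.8]
finger_gap: 0.0514
gripper_force: 0.0
```

Run:
```python
from h import *
s=bot.observe(); p=bot.camera_params("wrist"); im=bot.read_camera("wrist"); cv2.imwrite("pics/w1.png",im[:,:,::-1])
import pickle; pickle.dump((s,p),open("w1.pkl","wb"))
print(s["clock"],s["ee_pos"],s["finger_gap"])
for P in [(.48,-.22,.45),(.48,-.05,.45),(.40,.22,.45)]: print(rel(P,13.28))
```

```text
1.1 [ 0.4502 -0.4279  0.4501] 0.051373032371042925
[ 0.0772 -0.196   0.0003 -0.0005  0.0008 -0.0007]
[ 0.1162 -0.3614  0.0003 -0.0005  0.0008 -0.0007]
[ 0.1001 -0.6426  0.0005 -0.0005  0.0008 -0.0007]
```

View pics/w1.png

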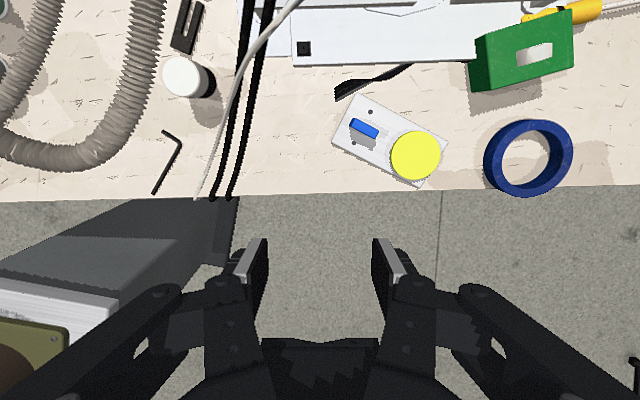

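Run:
```python
from h import *
import pickle
s,p=pickle.load(open("w1.pkl","rb")); im=cv2.imread("pics/w1.png")[:,:,::-1].copy()
d=blob(im,(22,100,100),(40,255,255),(370,110,460,200)); D=onz("wrist",[d[0]],.018,p)[0]
t=blob(im,(100,100,60),(125,255,255),(330,100,390,150)); T=onz("wrist",[t[0]],.034,p)[0]
print(d,D,t,T,np.degrees(np.arctan2(*(D-T)[1::-1])),np.linalg.norm((D-T)[:2]))
h=cv2.cvtColor(im,cv2.COLOR_RGB2HSV)
C=onz("wrist",[(356,94),(448,139),(418,189),(331,139)],.006,p);print(C,C.mean(0))
for a,b in((0,1),(3,2)): print(np.degrees(np.arctan2(*(C[b]-C[a])[1::-1])),np.linalg.norm(C[b]-C[a]))
```

```text
(array([414.865 , 154.7523]), ((414.5, 155.0), (48.0, 49.0), 90.0), np.int32(1918)) [ 0.4911 -0.5448  0.018 ] (array([363.5458, 127.7492]), ((363.59857177734375, 127.75257110595703), (29.5294132232666, 10.058823585510254), 28.07248878479004), np.int32(295)) [ 0.5091 -0.4686  0.034 ] -103.28751418731223 0.07832143354102697
[[ 0.5465 -0.4522  0.006 ]
 [ 0.5199 -0.5845  0.006 ]
 [ 0.4464 -0.5678  0.006 ]
 [ 0.4847 -0.4349  0.006 ]] [ 0.4994 -0.5098  0.006 ]
-101.34557163919753 0.13498572483337098
-106.11084702925744 0.13831216809836136
```

Request:
apply_moves(
  moves=[0.02, -0.05, 0, 0, 0, 0, 0.04, -0.1, 0, 0, 0, 0, 0.06, -0.15, 0, 0, 0, 0, 0.08, -0.2, 0, 0, 0, 0, 0.09, -0.255, 0, 0, 0, 0, 0.105, -0.31, 0, 0, 0, 0, 0.116, -0.36, 0, 0, 0, 0, 0.116, -0.415, 0, 0, 0, 0, 0.114, -0.47, 0, 0, 0, 0, 0.11, -0.53, 0, 0, 0, 0.02, 0.105, -0.58, 0, 0, 0, 0.02, 0.1, -0.62, 0, 0, 0, 0.02],
)

```text
clock: 2.65
ee_pos: [0.4047, 0.1987, 0.4508]
ee_rot: [[0.978, 0.208, 0.001], [0.208, -0.978, 0.0], [0.001, 0.0, -1.0]]
contact_force: [0.8, 0.4, -0.5]
finger_gap: 0.0512
gripper_force: 0.0
```

Run:
```python
from h import *
s=bot.observe(); p=bot.camera_params("wrist"); im=bot.read_camera("wrist"); cv2.imwrite("pics/w2.png",im[:,:,::-1])
import pickle; pickle.dump((s,p),open("w2.pkl","wb"))
print(s["clock"],s["ee_pos"],s["joint_velocities"])
```

```text
2.65 [0.4047 0.1987 0.4508] [40.6241  2.9852 -2.1369 -0.2298 -0.8725 40.563 ]
```

View pics/w2.png

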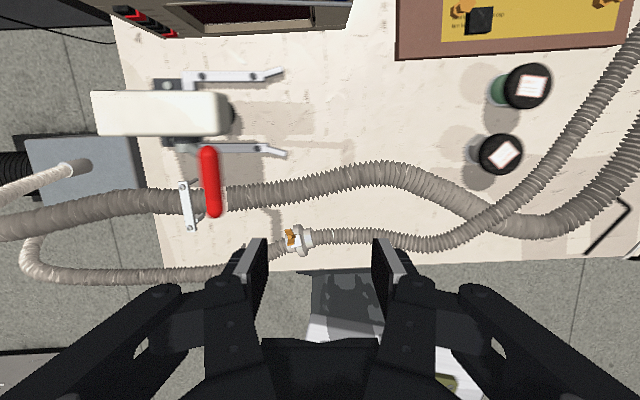

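Run:
```python
from h import *
import pickle
for k in range(3):
    s=bot.observe();p=bot.camera_params("wrist"); im=bot.read_camera("wrist")
cv2.imwrite("pics/w3.png",im[:,:,::-1]);pickle.dump((s,p),open("w3.pkl","wb"))
print(s["clock"],s["ee_pos"],s["ee_rot"],s["joint_velocities"][0])
r=blob(im,(0,150,100),(8,255,255),(120,80,300,260)); print(r)
T=cv2.imread("pics/top0.png")[:,:,::-1].copy();S=cv2.imread("pics/side0.png")[:,:,::-1].copy()
rt=blob(T,(0,150,100),(8,255,255),(165,215,190,250));rs=blob(S,(0,150,100),(8,255,255),(240,250,275,275))
print(tri(ray("wrist",[r[0]],p),ray("side",[rs[0]])),tri(ray("top",[rt[0]]),ray("side",[rs[0]])))
print(onz("wrist",[r[0]],.1837,p),onz("wrist",cv2.boxPoints(r[1]),.1837,p))
w=cv2.resize(im[40:220,80:320],(800,600),interpolation=cv2.INTER_CUBIC); cv2.imwrite("pics/z3.png",w[:,:,::-1])
```

```text
2.8 [0.405  0.1984 0.4507] [[ 0.9774  0.2113  0.0003]
 [ 0.2113 -0.9774 -0.0003]
 [ 0.0002  0.0004 -1.    ]] -2.405364748342529
(array([212.785 , 180.4591]), ((212.94309997558594, 180.95382690429688), (72.75218963623047, 20.037416458129883), 84.05313110351562), np.int32(1344))
(array([0.4034, 0.2825, 0.1857]), np.float64(9.544865986817175e-06)) (array([0.4025, 0.2816, 0.1851]), np.float64(0.002659548760087491))
[[0.4028 0.2831 0.1837]] [[0.4273 0.2962 0.1837]
 [0.4321 0.2818 0.1837]
 [0.3759 0.2687 0.1837]
 [0.3708 0.2841 0.1837]]
```

View pics/z3.png

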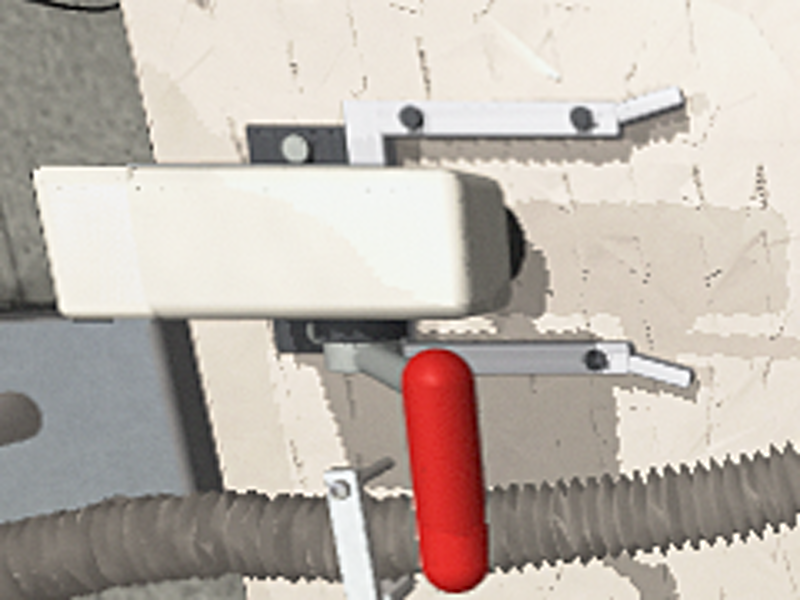

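Run:
```python
from h import *
import pickle
s,p=pickle.load(open("w3.pkl","rb"))
z=lambda c:[(80+x*.3,40+y*.3) for x,y in c]
n=["bU1","bU2","bL2","tipU","tipL","innU","innL","outU"]
P=onz("wrist",z([(411,117),(582,117),(597,359),(682,95),(692,378),(620,135),(630,342),(618,103)]),.014,p)
for a,b in zip(n,P): print(a,b)
H=onz("wrist",z([(35,168),(60,318),(462,318),(455,168)]),.134,p);print(H)
v=P[2]-P[1];print("y yaw bolts",np.degrees(np.arctan2(v[1],v[0]))+360-90,np.linalg.norm(v))
v=P[4]-P[3];print("tips",np.degrees(np.arctan2(v[1],v[0]))+360-90,np.linalg.norm(v))
v=P[0]-P[1];print("bU",np.degrees(np.arctan2(v[1],v[0])))
for a,b in((3,0),(2,1)): v=H[b]-H[a];v=-v; print("head",np.degrees(np.arctan2(v[1],v[0])),np.linalg.norm(v))
for yaw in (102,103):
    a=np.radians(yaw);ex=np.array([np.cos(a),np.sin(a)]);ey=np.array([-ex[1],ex[0]])
    print(yaw,(P[3]+P[4])[:2]/2+.077*ex,(P[5]+P[6])[:2]/2+.053*ex,"lever",P[3][:2]*0+np.array([.4034,.2825])+.0416*ex-.052*ey)
```

```text
bU1 [0.4822 0.3604 0.014 ]
bU2 [0.4957 0.2993 0.014 ]
bL2 [0.4097 0.2801 0.014 ]
tipU [0.5109 0.2648 0.014 ]
tipL [0.4103 0.2424 0.014 ]
innU [0.4926 0.2847 0.014 ]
innL [0.4189 0.2685 0.014 ]
outU [0.5032 0.2872 0.014 ]
[[0.4455 0.4099 0.134 ]
 [0.4079 0.4031 0.134 ]
 [0.4311 0.2977 0.134 ]
 [0.4691 0.3042 0.134 ]]
y yaw bolts 102.63037936998688 0.08811989137402873
tips 102.5727675662269 0.10305601627775786
bU 102.43887948976422
head -77.42168099883092 0.10833027126107188
head -77.57621897668533 0.10788256560024796
102 [0.4446 0.3289] [0.4447 0.3285] lever [0.4456 0.334 ]
103 [0.4433 0.3286] [0.4438 0.3283] lever [0.4447 0.3347]
```

Request:
apply_moves(
  moves=[0.007, -0.04, 0.0, 0, 0, 0, 0.007, -0.082, 0.03, 0, 0, 0, 0.007, -0.082, 0.05, 0, 0, 0, 0.007, -0.082, 0.085, 0, 0, 0, 0.007, -0.082, 0.116, 0, 0, 0, 0.007, -0.082, 0.116, 0, 0, 0],
)

```text
clock: 3.6
ee_pos: [0.3948, 0.2779, 0.3317]
ee_rot: [[0.978, 0.207, -0.005], [0.207, -0.978, -0.004], [-0.006, 0.002, -1.0]]
contact_force: [-0.2, 0.4, -0.8]
finger_gap: 0.0512
gripper_force: 0.0
```

Run:
```python
from h import *
im=bot.read_camera("wrist"); cv2.imwrite("pics/w4.png",im[:,:,::-1])
```

```text
(no output)
```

View pics/w4.png

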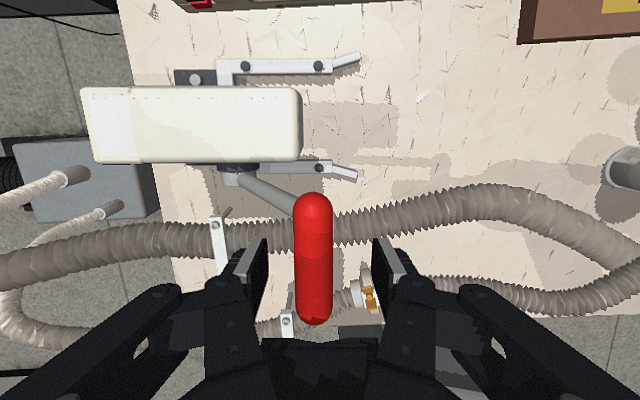

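Request:
apply_moves(
  moves=[0, -0.012, 0, 0, 0, 0, 0, -0.02, -0.002, 0, 0, 0, 0, -0.03, -0.007, 0, 0, 0, 0, -0.04, -0.011, 0, 0, 0, 0, -0.053, -0.014, 0, 0, 0, 0, -0.068, -0.016, 0, 0, 0, 0, -0.083, -0.014, 0, 0, 0, 0, -0.098, -0.01, 0, 0, 0, 0, -0.106, -0.007, 0, 0, 0, 0, -0.113, -0.003, 0, 0, 0, 0, -0.113, -0.003, 0, 0, 0],
)

```text
clock: 5.03
ee_pos: [0.3711, 0.3901, 0.3371]
ee_rot: [[0.978, 0.211, -0.001], [0.211, -0.978, -0.004], [-0.002, 0.004, -1.0]]
contact_force: [-0.2, -7.0, 3.8]
finger_gap: 0.0512
gripper_force: 3.7
```

```bash
cat >> h.py <<'E'
O=np.array([.4446,.329,0]);A=np.radians(102.55);ex=np.array([np.cos(A),np.sin(A),0]);ey=np.array([-ex[1],ex[0],0])
def pr(P): d=np.array(P)-O; return np.array([d@ex,d@ey,d[2]])*1000
def lev(bar):
    d=pr(bar); return np.degrees(np.arctan2(d[0]-10,d[2]-110))
def red(n,box,pn=None):
    p=bot.camera_params(n); im=bot.read_camera(n); return blob(im,(0,150,100),(8,255,255),box),p
E
python3 - <<'E'
from h import *
s=bot.observe();print(pr(s["ee_pos"]),s["contact_force"])
r,p=red("wrist",(150,80,450,380));q,ps=red("side",(200,220,300,300)); print(r,q)
b=tri(ray("wrist",[r[0]],p),ray("side",[q[0]],ps)); print(b,pr(b[0]),lev(b[0]))
E
```

```text
[ 75.6509  58.473  337.1329] [-0.1832 -6.9833  3.7871]
(array([361.7891, 254.2985]), ((361.95953369140625, 256.4572448730469), (38.596221923828125, 127.20093536376953), 1.5911402702331543), np.int32(4382)) (array([242.2828, 292.9192]), ((242.61766052246094, 293.0294494628906), (13.339459419250488, 8.00367546081543), 14.03624439239502), np.int32(99))
(array([0.3771, 0.3678, 0.1745]), np.float64(0.007211891754653673)) [ 52.5257  57.4577 174.5407] 33.38075995237751
```

Request:
apply_moves(
  moves=[0, -0.004, 0.002, 0, 0, 0, 0, -0.008, 0.004, 0, 0, 0, 0, -0.008, 0.004, 0, 0, 0],
)

```text
clock: 5.5
ee_pos: [0.3708, 0.3939, 0.3361]
ee_rot: [[0.978, 0.21, 0.001], [0.21, -0.977, -0.022], [-0.004, 0.022, -1.0]]
contact_force: [-0.9, -37.9, 26.6]
finger_gap: 0.0512
gripper_force: 19.1
```

Run:
```python
from h import *
s=bot.observe();print(s["clock"],pr(s["ee_pos"]),s["contact_force"])
r,p=red("wrist",(150,80,450,380));print(r)
b=onz("wrist",[r[0]],.187,p)[0];print(pr(b))
```

```text
5.5 [ 79.3803  57.8874 336.1498] [ -0.8964 -37.9163  26.6193]
(array([363.4866, 254.9848]), ((363.22784423828125, 256.9876403808594), (38.86895751953125, 128.18582153320312), 2.6025619506835938), np.int32(4355))
[ 57.9056  48.6207 187.    ]
```

Request:
apply_moves(
  moves=[0, 0.012, -0.002, 0, 0, 0, 0, 0.026, -0.004, 0, 0, 0, 0, 0.024, -0.04, 0, 0, 0, 0, 0.026, -0.095, 0, 0, 0, 0.01, 0.08, -0.115, 0, 0, 0, 0.03, 0.135, -0.115, 0, 0, 0, 0.05, 0.19, -0.115, 0, 0, 0, 0.07, 0.245, -0.115, 0, 0, 0, 0.085, 0.3, -0.115, 0, 0, 0, 0.09, 0.36, -0.115, 0, 0, 0, 0.09, 0.42, -0.115, 0, 0, 0, 0.08, 0.48, -0.115, 0, 0, 0],
)

```text
clock: 7.05
ee_pos: [0.5488, -0.0559, 0.4479]
ee_rot: [[0.978, 0.211, -0.0], [0.211, -0.978, 0.001], [0.0, -0.001, -1.0]]
contact_force: [1.6, 0.4, 0.6]
finger_gap: 0.0513
gripper_force: 0.0
```

Run:
```python
from h import *
s=bot.observe();print(s["clock"],s["ee_pos"],s["joint_velocities"][0],s["contact_force"])
q,ps=red("side",(200,220,300,320)); q2,pt=red("top",(120,200,200,260)); print(q,q2)
b=tri(ray("top",[q2[0]],pt),ray("side",[q[0]],ps)); print(b,pr(b[0]),lev(b[0]))
s=bot.observe()
for P in [(.53,-.13,.45),(.51,-.27,.45),(.475,-.435,.42)]: print(rel(P,-13.4))
```

```text
7.05 [ 0.5488 -0.0559  0.4479] -50.16497794426084 [1.6068 0.4117 0.5714]
(array([236.6321, 291.2746]), ((236.610107421875, 291.133056640625), (25.957094192504883, 7.949958801269531), 16.699241638183594), np.int32(193)) (array([140.2524, 241.2524]), ((140.28900146484375, 241.37860107421875), (19.539348602294922, 5.3220014572143555), 81.25383758544922), np.int32(103))
(array([0.382 , 0.3737, 0.1856]), np.float64(0.00043719326587804094)) [ 57.2022  51.4445 185.6471] 31.96327059274361
[-0.0327  0.0661 -0.0022  0.0005  0.001   0.4392]
[-0.0809  0.1991 -0.0021  0.0005  0.001   0.4392]
[-0.1487  0.3535  0.028   0.0005  0.001   0.4392]
```

Request:
apply_moves(
  moves=[-0.03, 0.05, 0, 0, 0, 0.1, -0.045, 0.1, 0, 0, 0, 0.2, -0.06, 0.15, 0, 0, 0, 0.3, -0.08, 0.2, 0, 0, 0, 0.44, -0.1, 0.25, 0, 0, 0, 0.44, -0.115, 0.3, 0.01, 0, 0, 0.44, -0.13, 0.345, 0.028, 0, 0, 0.44, -0.13, 0.345, 0.028, 0, 0, 0.44, -0.13, 0.345, 0.028, 0, 0, 0.44],
  claw=0.35,
)

```text
clock: 8.28
ee_pos: [0.4943, -0.418, 0.4202]
ee_rot: [[0.974, -0.226, -0.0], [-0.226, -0.974, 0.001], [-0.0, -0.001, -1.0]]
contact_force: [1.0, 0.3, 0.2]
finger_gap: 0.0577
gripper_force: 0.0
```

```bash
cat > sl.py <<'E'
from h import *
def slide(show=True,z0=0):
    s=bot.observe();p=bot.camera_params("wrist"); im=bot.read_camera("wrist")
    full=(0,0,640,400)
    h=cv2.cvtColor(im,cv2.COLOR_RGB2HSV)
    d=blob(im,(22,100,100),(40,255,255),full)
    D=onz("wrist",[d[1][0]],z0+.019,p)[0]
    x,y=map(int,d[0]); t=blob(im,(105,120,120),(125,255,255),(max(x-200,0),max(y-160,0),min(x+200,640),min(y+160,400)))
    T=onz("wrist",[t[1][0]],z0+.038,p)[0]
    print("dish",d[0],D,"tab",t,T,"yaw",np.degrees(np.arctan2(*(D-T)[1::-1])),np.linalg.norm((D-T)[:2]))
    return s,im,D,T
E
python3 - <<'E'
from sl import *
s,im,D,T=slide(); cv2.imwrite("pics/w5.png",im[:,:,::-1]); print(s["clock"],s["ee_pos"],s["ee_rot"],s["joint_positions"],s["finger_gap"])
E
```

```text
dish [424.5697 147.3187] [ 0.4914 -0.5448  0.019 ] tab (array([537.1773,  80.2756]), ((545.4163818359375, 82.08988952636719), (59.59604263305664, 101.79136657714844), 48.15484619140625), np.int32(976)) [ 0.5342 -0.6715  0.038 ] yaw 108.654211945203 0.13373731642639958
8.275 [ 0.4943 -0.418   0.4202] [[ 0.9742 -0.2258 -0.    ]
 [-0.2258 -0.9742  0.0014]
 [-0.0003 -0.0014 -1.    ]] [-44.973    6.2681  93.9571   0.0582  79.8326  58.0667] 0.05772598886700618
```

View pics/w5.png

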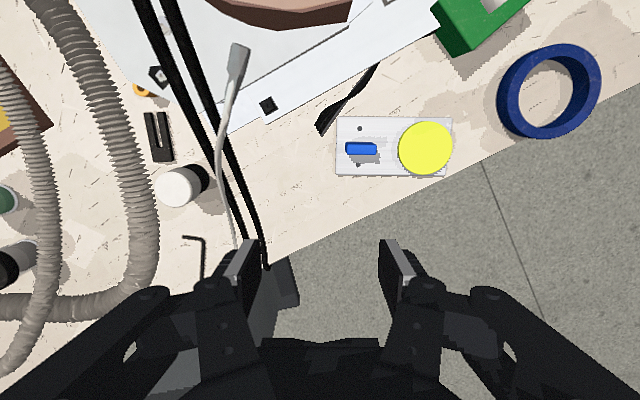

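```bash
sed -i 's/x-200,0/x-130,0/; s/y-160,0/y-60,0/; s/x+200,640/x+60,640/; s/y+160,400/y+60,400/' sl.py
python3 - <<'E'
from sl import *
s,im,D,T=slide()
s=bot.observe();yaw=-13.3
g=np.radians(yaw-90)  # slide x dir
print("tab from dish",D-np.array([np.cos(g),np.sin(g),0])*.078)
p=bot.camera_params("wrist")
C=onz("wrist",[(338,117),(453,117),(337,174),(445,176)],.008,p);print(C,C[:3:2].mean(0))
for z in(.26,.187): print(rel((T[0],T[1],z),yaw))
E
```

```text
dish [424.3675 147.7509] [ 0.4914 -0.5444  0.019 ] tab (array([360.9435, 149.3522]), ((360.5, 148.0), (12.0, 31.0), 90.0), np.int32(301)) [ 0.5111 -0.4689  0.038 ] yaw -104.66535959978162 0.07804437910970148
tab from dish [ 0.5093 -0.4685  0.019 ]
[[ 0.5493 -0.4528  0.008 ]
 [ 0.5182 -0.5864  0.008 ]
 [ 0.4818 -0.4372  0.008 ]
 [ 0.4487 -0.5689  0.008 ]] [ 0.5155 -0.445   0.008 ]
[ 0.0275  0.0465  0.1614 -0.0001 -0.0011  0.0056]
[ 0.0274  0.0465  0.2344 -0.0001 -0.0011  0.0056]
```

Request:
apply_moves(
  moves=[0.013, 0.024, 0.03, 0, 0, 0, 0.026, 0.046, 0.07, 0, 0, 0.005, 0.026, 0.046, 0.12, 0, 0, 0.005, 0.026, 0.046, 0.165, 0, 0, 0.005, 0.026, 0.046, 0.2, 0, 0, 0.005, 0.026, 0.046, 0.22, 0, 0, 0.005, 0.026, 0.046, 0.234, 0, 0, 0.005, 0.026, 0.046, 0.234, 0, 0, 0.005],
  claw=0.1,
  grip_force=80,
)

```text
clock: 9.38
ee_pos: [0.5091, -0.4691, 0.1867]
ee_rot: [[0.973, -0.231, -0.0], [-0.231, -0.973, 0.0], [-0.0, -0.0, -1.0]]
contact_force: [0.0, -0.1, 0.4]
finger_gap: 0.047
gripper_force: 0.0
```

Request:
apply_moves(
  moves=[0, 0, 0, 0, 0, 0, 0, 0, 0, 0, 0, 0, 0, 0, 0, 0, 0, 0, 0, 0, 0, 0, 0, 0],
  claw=-0.5,
  grip_force=80,
)

```text
clock: 9.88
ee_pos: [0.5094, -0.47, 0.1887]
ee_rot: [[0.973, -0.231, 0.002], [-0.231, -0.973, -0.002], [0.003, 0.001, -1.0]]
contact_force: [-0.0, 2.1, 6.3]
finger_gap: 0.0327
gripper_force: 80.4
```

Run:
```python
from sl import *
s=bot.observe(); print(s["clock"],s["ee_pos"],s["finger_gap"],s["gripper_force"],s["contact_force"],s["joint_positions"])
im=bot.read_camera("wrist"); cv2.imwrite("pics/w6.png",im[:,:,::-1])
```

```text
9.875 [ 0.5094 -0.47    0.1887] 0.032654987258569856 80.41878461837769 [-0.0176  2.0745  6.3427] [-47.1282  23.8502  96.475    0.0168  59.5099  56.228 ]
```

View pics/w6.png

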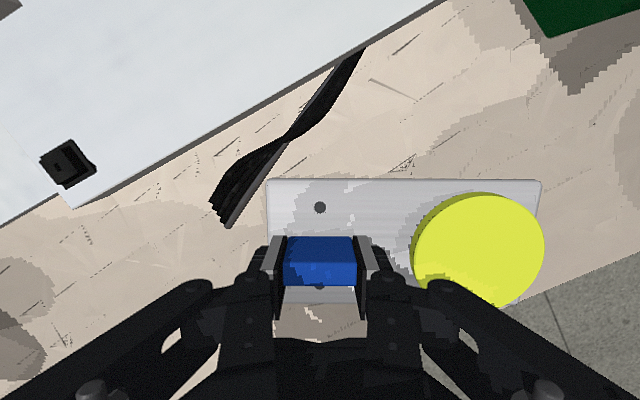

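Request:
apply_moves(
  moves=[0, 0, -0.015, 0, 0, 0, 0, 0, -0.05, 0, 0, 0, -0.01, -0.01, -0.1, 0, 0, 0, -0.03, -0.03, -0.15, 0, 0, 0, -0.055, -0.065, -0.19, 0, 0, 0, -0.085, -0.105, -0.212, 0, 0, 0, -0.116, -0.147, -0.212, 0, 0, 0, -0.131, -0.195, -0.212, 0, 0, -0.1, -0.146, -0.243, -0.212, 0, 0, -0.25, -0.16, -0.29, -0.212, 0, 0, -0.4, -0.172, -0.34, -0.212, 0, 0, -0.55, -0.183, -0.388, -0.212, 0, 0, -0.7],
)

```text
clock: 11.42
ee_pos: [0.4195, -0.048, 0.3985]
ee_rot: [[0.891, 0.454, -0.0], [0.454, -0.891, 0.0], [-0.0, -0.0, -1.0]]
contact_force: [1.4, 0.7, -2.3]
finger_gap: 0.032
gripper_force: 80.0
```

Run:
```python
from sl import *
s=bot.observe(); print(s["clock"],s["ee_pos"],s["finger_gap"],s["gripper_force"],s["contact_force"],s["joint_positions"])
R=s["ee_rot"]; print("yaw",np.degrees(np.arctan2(R[1,0],R[0,0])))
for P,y in [((.42,0,.40),95),((.47,.10,.40),140),((.48,.12,.4),192.55)]: print(rel(P,y))
slide(z0=.21)
```

```text
11.425 [ 0.4195 -0.048   0.3985] 0.03195122969387213 80.010906457901 [ 1.3634  0.6981 -2.3381] [-13.8241 -23.4555 122.4403   0.0026  81.0255  49.1751]
yaw 27.000418893750382
[ 0.0222 -0.0426 -0.0015 -0.0002  0.     -1.1868]
[ 0.1122 -0.109  -0.0015 -0.0002 -0.0001 -1.9722]
[ 0.1302 -0.1223 -0.0015 -0.0002 -0.0002 -2.8894]
dish [479.7038 246.0347] [ 0.4589 -0.1135  0.229 ] tab (array([351.4691, 265.7984]), ((352.5, 262.5), (45.0, 7.0), 90.0), np.int32(243)) [ 0.4311 -0.0574  0.248 ] yaw -63.70363163839636 0.06263313283860074
```

Request:
apply_moves(
  moves=[0.005, -0.005, 0, 0, 0, -0.15, 0.015, -0.014, 0, 0, 0, -0.32, 0.025, -0.024, 0, 0, 0, -0.49, 0.036, -0.035, 0, 0, 0, -0.66, 0.048, -0.046, 0, 0, 0, -0.83, 0.06, -0.058, 0, 0, 0, -1.0, 0.073, -0.07, 0, 0, 0, -1.17, 0.087, -0.083, 0, 0, 0, -1.34, 0.1, -0.095, 0, 0, 0, -1.51, 0.113, -0.108, 0, 0, 0, -1.68, 0.126, -0.12, 0, 0, 0, -1.85, 0.138, -0.132, 0, 0, 0, -2.0],
)

```text
clock: 12.98
ee_pos: [0.4841, 0.1305, 0.3983]
ee_rot: [[-0.784, 0.621, -0.001], [0.621, 0.784, -0.001], [0.0, -0.001, -1.0]]
contact_force: [-0.3, -0.7, -3.4]
finger_gap: 0.0325
gripper_force: 80.5
```

Run:
```python
from sl import *
s=bot.observe(); print(s["clock"],s["ee_pos"],s["contact_force"],s["joint_positions"])
R=s["ee_rot"]; print("yaw",np.degrees(np.arctan2(R[1,0],R[0,0])))
P=O-.192*ex
for z in (.3,.2): print(rel((P[0],P[1],z),192.55))
```

```text
12.975 [0.4841 0.1305 0.3983] [-0.2951 -0.75   -3.4071] [  8.9606 -11.8887 113.5526  -0.0344  78.4058 -42.6305]
yaw 141.59805111612206
[ 0.0051  0.0102  0.0983 -0.001  -0.0009 -0.8893]
[ 0.0051  0.0103  0.1983 -0.001  -0.0009 -0.8893]
```

Request:
apply_moves(
  moves=[0.002, 0.002, 0, 0, 0, -0.17, 0.005, 0.006, 0, 0, 0, -0.34, 0.005, 0.01, 0.02, 0, 0, -0.51, 0.005, 0.01, 0.05, 0, 0, -0.68, 0.005, 0.01, 0.09, 0, 0, -0.82, 0.005, 0.01, 0.13, 0, 0, -0.889, 0.005, 0.01, 0.16, 0, 0, -0.889, 0.005, 0.01, 0.18, 0, 0, -0.889, 0.005, 0.01, 0.188, 0, 0, -0.889, 0.005, 0.01, 0.188, 0, 0, -0.889],
)

```text
clock: 14.22
ee_pos: [0.4865, 0.1411, 0.2106]
ee_rot: [[-0.977, -0.212, -0.001], [-0.212, 0.977, -0.0], [0.001, -0.0, -1.0]]
contact_force: [0.3, 0.9, -3.5]
finger_gap: 0.0324
gripper_force: 80.4
```

Run:
```python
from sl import *
s=bot.observe(); print(s["clock"],pr(s["ee_pos"]),s["contact_force"])
R=s["ee_rot"]; print("yaw",np.degrees(np.arctan2(R[1,0],R[0,0]))%360)
im=bot.read_camera("wrist"); cv2.imwrite("pics/w7.png",im[:,:,::-1])
p=bot.camera_params("wrist")
# expected corner pixels of slide and rails if ideal
Tx=pr(s["ee_pos"]); 
W=lambda x,y,z:O+ex*x/1000+ey*y/1000+np.array([0,0,z/1000])
print(proj("wrist",[W(Tx[0]+42+70,-36,25),W(Tx[0]+42+70,36,25),W(Tx[0]+78,0,37),W(-77,-50,14),W(-77,50,14),W(-53,-38,14),W(-53,38,14)],p))
```

```text
14.225 [-192.5242   -0.1081  210.5697] [ 0.2553  0.9307 -3.5165]
yaw 192.26040898776512
[[516.0318 300.319 ]
 [539.843  176.1774]
 [474.0019 251.7686]
 [507.0236 309.5629]
 [537.3448 145.8197]
 [550.5416 292.5162]
 [578.7212 167.9779]]
```

View pics/w7.png

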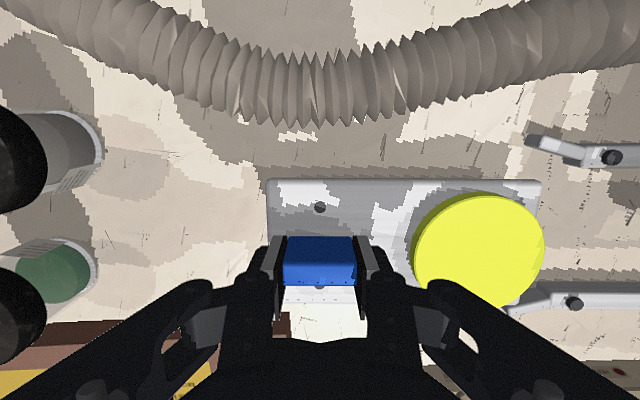

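Run:
```python
from sl import *
s=bot.observe();p=bot.camera_params("wrist");im=bot.read_camera("wrist");g=cv2.cvtColor(im,cv2.COLOR_RGB2GRAY)
for u in (620,634): print(u,"near",list(g[138:175,u]),"\nfar",list(g[275:320,u]))
z=s["ee_pos"][2]
q=onz("wrist",[(542,180),(267,180)],z-.180,p); print("slide edge tool",(q-s["ee_pos"])@s["ee_rot"]*1000)
d=blob(im,(22,100,100),(40,255,255),(400,180,560,320)); q=onz("wrist",[d[1][0]],z-.168,p); print(d,"dish tool",(q-s["ee_pos"])@s["ee_rot"]*1000)
print("feat nearInnEnd,nearTipOut,farTip",[pr(x) for x in onz("wrist",[(588,167),(528,138),(508,313)],.014,p)])
```

```text
620 near [np.uint8(147), np.uint8(116), np.uint8(117), np.uint8(95), np.uint8(83), np.uint8(76), np.uint8(120), np.uint8(130), np.uint8(141), np.uint8(147), np.uint8(148), np.uint8(148), np.uint8(113), np.uint8(61), np.uint8(42), np.uint8(50), np.uint8(51), np.uint8(55), np.uint8(51), np.uint8(47), np.uint8(75), np.uint8(125), np.uint8(142), np.uint8(142), np.uint8(139), np.uint8(142), np.uint8(134), np.uint8(120), np.uint8(123), np.uint8(142), np.uint8(134), np.uint8(139), np.uint8(135), np.uint8(138), np.uint8(138), np.uint8(139), np.uint8(136)] 
far [np.uint8(135), np.uint8(133), np.uint8(137), np.uint8(135), np.uint8(115), np.uint8(84), np.uint8(85), np.uint8(85), np.uint8(87), np.uint8(84), np.uint8(83), np.uint8(82), np.uint8(87), np.uint8(87), np.uint8(82), np.uint8(94), np.uint8(136), np.uint8(171), np.uint8(212), np.uint8(211), np.uint8(212), np.uint8(212), np.uint8(212), np.uint8(217), np.uint8(213), np.uint8(211), np.uint8(204), np.uint8(206), np.uint8(204), np.uint8(203), np.uint8(207), np.uint8(210), np.uint8(202), np.uint8(203), np.uint8(204), np.uint8(205), np.uint8(20
[... 1072 characters left out ...]
p.uint8(205), np.uint8(206), np.uint8(203), np.uint8(199), np.uint8(207), np.uint8(211), np.uint8(204), np.uint8(204), np.uint8(203), np.uint8(202), np.uint8(202), np.uint8(203), np.uint8(203), np.uint8(203), np.uint8(202), np.uint8(205), np.uint8(202), np.uint8(204), np.uint8(205)]
slide edge tool [[ 36.6524 108.6491 179.9544]
 [ 36.7052 -25.4307 179.9753]]
(array([480.1111, 246.1249]), ((478.10382080078125, 245.64825439453125), (131.85818481445312, 109.947265625), 14.40002155303955), np.int32(11176)) dish tool [[  7.2935  76.0619 167.9824]]
feat nearInnEnd,nearTipOut,farTip [array([-48.2758,  38.4922,  14.    ]), array([-82.5917,  54.1121,  14.    ]), array([-76.0334, -52.4429,  14.    ])]
```

Run:
```python
from sl import *
s=bot.observe();p=bot.camera_params("wrist")
q=onz("wrist",[(620,165.5),(620,291.5),(634,165.5),(634,291.5)],.014,p)
print([pr(x) for x in q],((q-s["ee_pos"])@s["ee_rot"]*1000),pr(s["ee_pos"]))
```

```text
[array([-31.444,  38.649,  14.   ]), array([-12.042 , -37.8275,  14.    ]), array([-24.2216,  38.5876,  14.    ]), array([ -3.9634, -37.7663,  14.    ])] [[ 40.6073 160.8891 197.7298]
 [-35.7719 180.6705 197.8698]
 [ 40.5817 168.1117 197.7285]
 [-35.6706 188.7487 197.868 ]] [-192.4922   -0.7871  211.8374]
```

Run:
```python
from sl import *
s=bot.observe()
for x,z in ((-192,.1895),(-150,.1895),(-96,.1895)):
    P=O+ex*x/1000+ey*.0003; print(rel((P[0],P[1],z),192.55,s))
```

```text
[ 0.0011  0.0005  0.0223 -0.0002  0.0019 -0.005 ]
[ 0.0013  0.0425  0.0223 -0.0002  0.0019 -0.005 ]
[ 0.0016  0.0965  0.0223 -0.0002  0.0019 -0.005 ]
```

Request:
apply_moves(
  moves=[0.001, 0, 0.01, 0, 0, -0.005, 0.001, 0, 0.018, 0, 0, -0.005, 0.001, 0, 0.021, 0, 0, -0.005, 0.001, 0.01, 0.021, 0, 0, -0.005, 0.001, 0.02, 0.021, 0, 0, -0.005, 0.001, 0.03, 0.021, 0, 0, -0.005, 0.001, 0.042, 0.021, 0, 0, -0.005, 0.001, 0.042, 0.021, 0, 0, -0.005],
)

```text
clock: 15.32
ee_pos: [0.4765, 0.1831, 0.1898]
ee_rot: [[-0.976, -0.219, 0.0], [-0.219, 0.976, 0.0], [-0.0, 0.0, -1.0]]
contact_force: [-0.2, -0.6, -3.1]
finger_gap: 0.0323
gripper_force: 80.5
```

Run:
```python
from sl import *
s=bot.observe();p=bot.camera_params("wrist"); print(s["clock"],pr(s["ee_pos"]),s["contact_force"],s["moment"],s["finger_gap"])
im=bot.read_camera("wrist"); cv2.imwrite("pics/w8.png",im[:,:,::-1])
z=s["ee_pos"][2]; d=blob(im,(22,100,100),(40,255,255),(400,180,560,320)); q=onz("wrist",[d[1][0]],z-.168,p); print(d[0],"dish tool",(q-s["ee_pos"])@s["ee_rot"]*1000)
```

```text
15.325 [-149.3829    0.5571  189.7953] [-0.2489 -0.5816 -3.0536] [-0.0936  0.0058 -0.0058] 0.032267951627793105
[479.7833 246.0835] dish tool [[  7.3081  76.0382 168.0004]]
```

Request:
apply_moves(
  moves=[0, 0.01, 0.001, 0, 0, 0, 0, 0.02, 0.001, 0, 0, 0, 0, 0.03, 0.001, 0, 0, 0, 0, 0.04, 0.001, 0, 0, 0, 0, 0.05, 0.001, 0, 0, 0, 0, 0.054, 0.002, 0, 0, 0, 0, 0.054, 0.003, 0, 0, 0, 0, 0.054, 0.003, 0, 0, 0],
)

```text
clock: 16.38
ee_pos: [0.4656, 0.2352, 0.1887]
ee_rot: [[-0.976, -0.218, 0.0], [-0.218, 0.976, 0.0], [-0.0, 0.0, -1.0]]
contact_force: [-4.1, -2.5, 10.2]
finger_gap: 0.0323
gripper_force: 82.2
```

Request:
apply_moves(
  moves=[0, 0, -0.001, 0, 0, 0, 0, 0, -0.001, 0, 0, 0, 0, 0, -0.001, 0, 0, 0],
  claw=0.0,
)

```text
clock: 16.75
ee_pos: [0.4655, 0.2344, 0.1882]
ee_rot: [[-0.976, -0.217, 0.001], [-0.217, 0.976, -0.001], [-0.001, -0.001, -1.0]]
contact_force: [0.3, -5.5, 2.4]
finger_gap: 0.0428
gripper_force: 0.0
```

Request:
apply_moves(
  moves=[0, 0, -0.02, 0, 0, 0, 0, 0, -0.05, 0, 0, 0, 0, -0.025, -0.07, 0, 0, 0, 0, -0.06, -0.07, 0, 0, 0, 0, -0.06, -0.07, 0, 0, 0, 0, -0.06, -0.07, 0, 0, 0],
)

```text
clock: 17.5
ee_pos: [0.478, 0.1765, 0.2577]
ee_rot: [[-0.976, -0.217, 0.0], [-0.217, 0.976, 0.001], [-0.0, 0.001, -1.0]]
contact_force: [0.7, -0.0, -1.3]
finger_gap: 0.0429
gripper_force: 0.0
```

Run:
```python
from sl import *
s,im,D,T=slide(); cv2.imwrite("pics/w9.png",im[:,:,::-1]); print(s["clock"],pr(s["ee_pos"]),s["finger_gap"],s["contact_force"],"dish",pr(D),"tab",pr(T))
```

```text
dish [511.5352 210.2954] [0.4467 0.3071 0.019 ] tab (array([410.682 , 221.4638]), ((410.5, 221.5), (50.99999237060547, 14.999998092651367), -0.0), np.int32(802)) [0.4647 0.2343 0.038 ] yaw 103.8639677939928 0.07495173677466903
17.5 [-156.0894    0.5221  257.6745] 0.04290360332244907 [ 0.7252 -0.0034 -1.3164] dish [-21.8385   2.7042  19.    ] tab [-96.7705   0.9855  38.    ]
```

Request:
apply_moves(
  moves=[0, 0, 0, 0, 0, 0, 0, 0, 0.01, 0, 0, 0, 0, 0, 0.03, 0, 0, 0, 0, 0, 0.055, 0, 0, 0, 0, 0, 0.07, 0, 0, 0, 0, 0, 0.07, 0, 0, 0],
  claw=-1,
)

```text
clock: 18.3
ee_pos: [0.4773, 0.1762, 0.186]
ee_rot: [[-0.976, -0.218, -0.003], [-0.218, 0.976, -0.001], [0.004, -0.0, -1.0]]
contact_force: [-0.6, 0.2, -0.0]
finger_gap: -0.0002
gripper_force: 0.0
```

Request:
apply_moves(
  moves=[0, 0.006, 0, 0, 0, 0, 0, 0.012, 0, 0, 0, 0, 0, 0.018, 0, 0, 0, 0, 0, 0.024, 0, 0, 0, 0, 0, 0.03, 0, 0, 0, 0, 0, 0.035, 0, 0, 0, 0, 0, 0.039, 0, 0, 0, 0, 0, 0.039, 0, 0, 0],
)

```text
$.moves: bad value
```

Run:
```python
from sl import *
s,im,D,T=slide(); print(s["clock"],pr(s["ee_pos"]),s["finger_gap"],s["contact_force"],"dish",pr(D),"tab",pr(T))
```

```text
dish [590.7414 260.9594] [0.4486 0.2994 0.019 ] tab (array([478.6173, 282.4226]), ((479.5, 282.5), (23.0, 39.0), 90.0), np.int32(878)) [0.4624 0.2423 0.038 ] yaw 103.59190854808843 0.05869846814945874
18.3 [-156.2544    1.2888  186.0332] -0.00017748011994787074 [-0.6471  0.2149 -0.0052] dish [-29.7736   2.5113  19.    ] tab [-88.4624   1.4439  38.    ]
```

Request:
apply_moves(
  moves=[0, 0.006, 0, 0, 0, 0, 0, 0.012, 0, 0, 0, 0, 0, 0.018, 0, 0, 0, 0, 0, 0.024, 0, 0, 0, 0, 0, 0.03, 0, 0, 0, 0, 0, 0.035, 0, 0, 0, 0, 0, 0.04, 0, 0, 0, 0, 0, 0.04, 0, 0, 0, 0],
)

```text
clock: 19.35
ee_pos: [0.4693, 0.2157, 0.1877]
ee_rot: [[-0.976, -0.218, -0.0], [-0.218, 0.976, 0.001], [-0.0, 0.001, -1.0]]
contact_force: [-0.9, -0.3, -0.4]
finger_gap: 0.0001
gripper_force: 0.0
```

Request:
apply_moves(
  moves=[0, 0.004, 0, 0, 0, 0, 0, 0.008, 0, 0, 0, 0, 0, 0.008, 0, 0, 0, 0],
)

```text
clock: 19.73
ee_pos: [0.4675, 0.2233, 0.1877]
ee_rot: [[-0.976, -0.218, -0.0], [-0.218, 0.976, 0.0], [0.0, 0.0, -1.0]]
contact_force: [1.4, -0.4, 0.1]
finger_gap: -0.0003
gripper_force: 0.5
```

Request:
apply_moves(
  moves=[0, 0.003, 0, 0, 0, 0, 0, 0.006, 0, 0, 0, 0, 0, 0.006, 0, 0, 0, 0],
)

```text
clock: 20.1
ee_pos: [0.4672, 0.2256, 0.1878]
ee_rot: [[-0.975, -0.22, 0.001], [-0.22, 0.975, -0.011], [0.002, -0.011, -1.0]]
contact_force: [3.6, -25.4, 5.0]
finger_gap: -0.0
gripper_force: 12.9
```

Run:
```python
from sl import *
s,im,D,T=slide(); print(s["clock"],pr(s["ee_pos"]),s["contact_force"],"dish",pr(D),"tab",pr(T))
```

```text
dish [533.1034 249.2846] [0.439  0.3238 0.019 ] tab (array([416.076 , 275.1544]), ((415.0, 277.0), (22.0, 24.0), 90.0), np.int32(421)) [0.457  0.2636 0.038 ] yaw 106.66869762341562 0.06281607508865046
20.1 [-105.7994    0.3876  187.7607] [  3.6397 -25.3684   4.988 ] dish [-3.8507  6.5903 19.    ] tab [-66.5045   2.0787  38.    ]
```

Request:
apply_moves(
  moves=[0, -0.01, 0, 0, 0, 0, 0, -0.04, 0, 0, 0, 0, 0, -0.05, -0.03, 0, 0, 0, 0, -0.05, -0.08, 0, 0, 0, 0, -0.05, -0.1, 0, 0, 0, 0, -0.05, -0.1, 0, 0, 0],
)

```text
clock: 20.9
ee_pos: [0.4778, 0.1805, 0.2899]
ee_rot: [[-0.976, -0.217, 0.004], [-0.217, 0.976, 0.002], [-0.005, 0.001, -1.0]]
contact_force: [0.1, 0.3, -1.0]
finger_gap: -0.0003
gripper_force: 0.0
```

Run:
```python
from sl import *
s,im,D,T=slide(); cv2.imwrite("pics/w10.png",im[:,:,::-1]); print(s["clock"],pr(s["ee_pos"]),s["contact_force"],"dish",pr(D),"tab",pr(T))
p=bot.camera_params("wrist")
W=lambda x,y,z:O+ex*x/1000+ey*y/1000+np.array([0,0,z/1000])
# tail edge: scan along slide midline-ish y=+25 and y=-25, x -125..-90, plate top z=8
g=cv2.cvtColor(im,cv2.COLOR_RGB2GRAY)
for y in(22,28,-22,-28):
    xs=np.arange(-130,-85,1.5); uv=proj("wrist",[W(x,y,8) for x in xs],p); print(y,[int(g[int(round(v)),int(round(u))]) for u,v in uv])
q,ps=red("side",(200,220,300,320)); q2,pt=red("top",(120,200,200,260))
b=tri(ray("top",[q2[0]],pt),ray("side",[q[0]],ps)); print(pr(b[0]),lev(b[0]))
```

```text
Traceback (most recent call last):
  File "sl.py", line 8, in slide
    x,y=map(int,d[0]); t=blob(im,(105,120,120),(125,255,255),(max(x-130,0),max(y-60,0),min(x+60,640),min(y+60,400)))
                         ~~~~^^^^^^^^^^^^^^^^^^^^^^^^^^^^^^^^^^^^^^^^^^^^^^^^^^^^^^^^^^^^^^^^^^^^^^^^^^^^^^^^^^^^^^^
  File "h.py", line 21, in blob
    n,l,st,ce=cv2.connectedComponentsWithStats(k); i=1+np.argmax(st[1:,4])
                                                       ~~~~~~~~~^^^^^^^^^^
ValueError: attempt to get argmax of an empty sequence
```

```bash
cat > ck.py <<'E'
from sl import *
def ck():
    s=bot.observe();p=bot.camera_params("wrist");im=bot.read_camera("wrist")
    W=lambda x,y,z:O+ex*x/1000+ey*y/1000+np.array([0,0,z/1000])
    c=proj("wrist",[W(-76,0,38)],p)[0].astype(int)
    t=blob(im,(105,120,100),(125,255,255),(max(c[0]-60,0),max(c[1]-50,0),min(c[0]+60,640),min(c[1]+50,400)))
    print(s["clock"],pr(s["ee_pos"]),c,t,"tab",[pr(x) for x in onz("wrist",np.r_[[t[1][0]],cv2.boxPoints(t[1])],.038,p)])
    g=cv2.cvtColor(im,cv2.COLOR_RGB2GRAY)
    for y in(22,28,-22,-28):
        xs=np.arange(-130,-85,1.5); uv=proj("wrist",[W(x,y,8) for x in xs],p); print(y,[int(g[int(round(v)),int(round(u))]) if 0<=u<639 and 0<=v<399 else -1 for u,v in uv])
def lv():
    q,ps=red("side",(200,220,300,320)); q2,pt=red("top",(120,200,200,260))
    b=tri(ray("top",[q2[0]],pt),ray("side",[q[0]],ps)); print("lever",b[1],pr(b[0]),lev(b[0]))
E
python3 -c "
from ck import *
ck();lv()"
```

```text
20.95 [-152.1601    0.5204  287.9773] [421 208] (array([418.7727, 206.1382]), ((419.0, 206.0), (14.0, 44.0), 90.0), np.int32(651)) tab [array([-77.9931,   1.7704,  38.    ]), array([-94.6023,   7.1564,  38.    ]), array([-62.3755,   7.1649,  38.    ]), array([-61.2109,  -3.6755,  38.    ]), array([-93.8551,  -3.7018,  38.    ])]
22 [215, 235, 236, 237, 236, 234, 235, 235, 237, 238, 217, 218, 217, 217, 216, 223, 184, 170, 206, 223, 224, 164, 121, 128, 134, 132, 129, 130, 133, 135]
28 [193, 241, 233, 232, 234, 234, 235, 233, 234, 235, 221, 214, 213, 213, 216, 225, 89, 183, 197, 220, 229, 217, 217, 217, 217, 217, 216, 228, 238, 216]
-22 [244, 240, 240, 241, 241, 240, 241, 240, 240, 240, 241, 240, 241, 226, 230, 233, 79, 177, 217, 237, 236, 237, 235, 236, 235, 236, 235, 235, 235, 236]
-28 [242, 243, 242, 242, 241, 242, 241, 241, 242, 242, 241, 241, 242, 228, 230, 227, 164, 154, 229, 239, 237, 237, 238, 238, 237, 238, 237, 238, 237, 237]
lever 0.0012058813538349134 [ 57.3115  51.1059 185.7385] 31.991756410758065
```

Run:
```python
from sl import *
s=bot.observe()
for x,y,z in ((-60,30,.45),(57,58,.45),(57,58,.334)):
    P=O+ex*x/1000+ey*y/1000; print(rel((P[0],P[1],z),192.55,s))
```

```text
[ 0.0293  0.0923 -0.1641  0.0002 -0.0032  0.0003]
[ 0.0573  0.2093 -0.164   0.0002 -0.0032  0.0003]
[ 0.0569  0.2093 -0.048   0.0002 -0.0032  0.0003]
```

Request:
apply_moves(
  moves=[0, 0, -0.06, 0, 0, 0, 0, 0, -0.12, 0, 0, 0, 0.015, 0.03, -0.16, 0, 0, 0, 0.03, 0.09, -0.164, 0, 0, 0, 0.045, 0.15, -0.164, 0, 0, 0, 0.057, 0.209, -0.164, 0, 0, 0, 0.057, 0.209, -0.164, 0, 0, 0, 0.057, 0.209, -0.13, 0, 0, 0, 0.057, 0.209, -0.09, 0, 0, 0, 0.057, 0.209, -0.06, 0, 0, 0, 0.057, 0.209, -0.048, 0, 0, 0, 0.057, 0.209, -0.048, 0, 0, 0],
  claw=0.2,
)

```text
clock: 22.6
ee_pos: [0.3763, 0.3713, 0.3346]
ee_rot: [[-0.976, -0.217, -0.002], [-0.217, 0.976, -0.002], [0.002, -0.001, -1.0]]
contact_force: [0.3, 0.8, 0.9]
finger_gap: 0.0514
gripper_force: 0.0
```

Run:
```python
from ck import *
s=bot.observe(); print(s["clock"],pr(s["ee_pos"]),s["contact_force"],s["finger_gap"])
r,p=red("wrist",(150,80,480,399)); print(r,pr(onz("wrist",[r[0]],.187,p)[0]))
```

```text
22.6 [ 56.0959  57.5179 334.6113] [0.3303 0.7624 0.909 ] 0.05143256245870765
(array([322.2963, 287.8835]), ((322.5, 287.0), (110.0, 37.0), 90.0), np.int32(3793)) [ 57.4662  54.8979 187.    ]
```

Request:
apply_moves(
  moves=[0, -0.012, 0, 0, 0, 0, 0, -0.02, -0.002, 0, 0, 0, 0, -0.03, -0.006, 0, 0, 0, 0, -0.04, -0.01, 0, 0, 0, 0, -0.053, -0.012, 0, 0, 0, 0, -0.068, -0.013, 0, 0, 0, 0, -0.083, -0.01, 0, 0, 0, 0, -0.096, -0.006, 0, 0, 0, 0, -0.104, -0.002, 0, 0, 0, 0, -0.11, 0, 0, 0, 0, 0, -0.11, 0, 0, 0, 0],
)

```text
clock: 24.02
ee_pos: [0.3999, 0.2638, 0.3348]
ee_rot: [[-0.976, -0.217, -0.002], [-0.217, 0.976, -0.002], [0.002, -0.001, -1.0]]
contact_force: [0.5, -0.5, 0.6]
finger_gap: 0.0517
gripper_force: 0.0
```

Request:
apply_moves(
  moves=[0, -0.004, 0.002, 0, 0, 0, 0, -0.007, 0.003, 0, 0, 0, 0, -0.007, 0.003, 0, 0, 0],
)

```text
clock: 24.4
ee_pos: [0.401, 0.2584, 0.3325]
ee_rot: [[-0.976, -0.218, -0.002], [-0.218, 0.976, 0.004], [0.001, 0.004, -1.0]]
contact_force: [-3.1, 10.0, -2.6]
finger_gap: 0.0511
gripper_force: 4.9
```

Run:
```python
from ck import *
s=bot.observe(); print(s["clock"],pr(s["ee_pos"]),s["contact_force"],s["finger_gap"])
r,p=red("wrist",(150,80,480,399)); print(r,pr(onz("wrist",[r[0]],.185,p)[0]))
```

```text
24.4 [-59.4227  57.8474 332.4568] [-3.0777 10.0259 -2.6165] 0.05107560673173846
(array([361.5365, 285.6775]), ((361.7630920410156, 284.161376953125), (37.301902770996094, 106.44039154052734), 1.2730300426483154), np.int32(3538)) [-40.665   56.1499 185.    ]
```

Request:
apply_moves(
  moves=[0, -0.003, 0.002, 0, 0, 0, 0, -0.005, 0.003, 0, 0, 0, 0, -0.005, 0.003, 0, 0, 0],
)

```text
clock: 24.82
ee_pos: [0.4016, 0.2562, 0.3319]
ee_rot: [[-0.976, -0.218, -0.003], [-0.218, 0.976, 0.015], [-0.0, 0.015, -1.0]]
contact_force: [-10.6, 24.0, 5.6]
finger_gap: 0.0511
gripper_force: 13.1
```

Run:
```python
from ck import *
s=bot.observe(); print(s["clock"],pr(s["ee_pos"]),s["contact_force"],s["finger_gap"])
r,p=red("wrist",(150,80,480,399)); print(r,pr(onz("wrist",[r[0]],.184,p)[0]))
```

```text
24.825 [-61.6757  57.8327 331.9053] [-10.5535  23.9605   5.5808] 0.05110131358620582
(array([362.5241, 285.7269]), ((361.99462890625, 284.267578125), (36.9291877746582, 107.23907470703125), 3.066485643386841), np.int32(3501)) [-40.7193  55.52   184.    ]
```

Request:
apply_moves(
  moves=[0, 0.01, 0, 0, 0, 0, 0, 0.021, 0, 0, 0, 0, 0, 0.021, -0.04, 0, 0, 0, 0, 0.021, -0.09, 0, 0, 0, 0, 0.0, -0.13, 0, 0, 0, 0, -0.06, -0.13, 0, 0, 0, 0, -0.12, -0.13, 0, 0, 0, 0, -0.12, -0.13, 0, 0, 0],
)

```text
clock: 25.88
ee_pos: [0.4295, 0.1323, 0.4596]
ee_rot: [[-0.978, -0.211, 0.0], [-0.211, 0.978, -0.002], [0.0, -0.002, -1.0]]
contact_force: [-0.1, 0.4, -0.6]
finger_gap: 0.0512
gripper_force: 0.0
```

Run:
```python
from ck import *
s=bot.observe(); print(s["clock"],s["contact_force"])
q,ps=red("side",(230,240,290,290)); q2,pt=red("top",(150,210,200,260)); print(q[0],q2[0])
b=tri(ray("top",[q2[0]],pt),ray("side",[q[0]],ps)); print(b[1],pr(b[0]),lev(b[0]))
ck()
im=bot.read_camera("top")
a=cv2.imread("pics/top0.png")[:,:,::-1]
d=cv2.absdiff(im,a).max(2)
for n,(x,y) in dict(j1=(289,190),j2=(289,215),can=(371,201)).items(): print(n,(d[y-14:y+14,x-14:x+14]>40).mean())
```

```text
25.875 [-0.0803  0.4117 -0.5893]Traceback (most recent call last):
  File "<stdin>", line 3, in <module>
  File "h.py", line 35, in red
    p=bot.camera_params(n); im=bot.read_camera(n); return blob(im,(0,150,100),(8,255,255),box),p
                                                          ~~~~^^^^^^^^^^^^^^^^^^^^^^^^^^^^^^^^
  File "h.py", line 21, in blob
    n,l,st,ce=cv2.connectedComponentsWithStats(k); i=1+np.argmax(st[1:,4])
                                                       ~~~~~~~~~^^^^^^^^^^
    return _wrapfunc(a, 'argmax', axis=axis, out=out, **kwds)
    return bound(*args, **kwds)
ValueError: attempt to get argmax of an empty sequence
```

Arm blocks a view; move it well away and compare with the initial lever pixels.

Request:
apply_moves(
  moves=[-0.02, -0.06, 0, 0, 0, 0, -0.04, -0.12, 0, 0, 0, 0, -0.04, -0.18, 0, 0, 0, 0, -0.04, -0.24, 0, 0, 0, 0, -0.04, -0.3, 0, 0, 0, 0, -0.03, -0.36, 0, 0, 0, 0, -0.02, -0.42, 0, 0, 0, 0, -0.01, -0.48, 0, 0, 0, 0, -0.01, -0.48, 0, 0, 0, 0],
)

```text
clock: 27.1
ee_pos: [0.5437, -0.3329, 0.4582]
ee_rot: [[-0.977, -0.215, -0.002], [-0.215, 0.977, 0.001], [0.002, 0.001, -1.0]]
contact_force: [0.1, 0.5, -0.8]
finger_gap: 0.0512
gripper_force: 0.0
```

Run:
```python
from ck import *
im=bot.read_camera("top"); S=bot.read_camera("side"); a=cv2.imread("pics/top0.png")[:,:,::-1];b=cv2.imread("pics/side0.png")[:,:,::-1]
for n,i in(("t0",a),("t",im)): print(n,blob(i.copy(),(0,150,100),(8,255,255),(130,205,210,260)))
for n,i in(("s0",b),("s",S)): print(n,blob(i.copy(),(0,150,100),(8,255,255),(220,240,290,310)))
t=blob(im,(105,100,60),(125,255,255),(190,195,235,245)); print(t,pr(onz("top",[t[0]],.036)[0]))
d=cv2.absdiff(im,a).max(2);e=cv2.absdiff(S,b).max(2)
for n,(x,y) in dict(j1=(289,190),j2=(289,215),can=(371,201)).items(): print(n,(d[y-12:y+12,x-12:x+12]>40).mean())
for n,(x,y) in dict(j1=(283,225),j2=(302,233),can=(328,192)).items(): print(n,(e[y-10:y+10,x-10:x+10]>40).mean())
```

```text
t0 (array([175.54, 234.09]), ((175.6011505126953, 234.40748596191406), (19.387290954589844, 5.1699442863464355), 81.25383758544922), np.int32(100))
t (array([177.2212, 233.6346]), ((177.25677490234375, 233.54054260253906), (19.563480377197266, 5.260767459869385), 80.53767395019531), np.int32(104))
s0 (array([255.9539, 261.2434]), ((256.1653747558594, 261.2268981933594), (23.768268585205078, 6.841052055358887), 15.255120277404785), np.int32(152))
s (array([257.1133, 261.0733]), ((257.3053894042969, 261.1324462890625), (24.041519165039062, 6.690454006195068), 17.10272979736328), np.int32(150))
(array([202., 218.]), ((202.0, 218.0), (3.53009033203125, 10.590271949768066), 78.69007110595703), np.int32(41)) [-79.8816   2.8406  36.    ]
j1 0.0
j2 0.0
can 0.4079861111111111
j1 0.0
j2 0.0
can 0.0
```

```bash
python3 -c "
from workcell import bot
print(bot.finish_job())"
```

```text
the job is handed in; nothing more can be done
None
```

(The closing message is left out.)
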